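# Click the cooker dial to low

## Robot

A 7-joint arm with a two-finger parallel gripper is mounted at the origin on a cart in front of the work surface, level with it; the furniture and walls round the work are solid. World frame = base frame: x ahead of the robot, y to its left, z up, the work surface at z = 0. Lengths are in m, angles in rad, forces in N, time in s.
With the tool pointing down it reaches from about 0.4 to 0.85 m from the base axis. Payload 4.5 kg.
Tool frame: the origin (TCP) lies at the very end of the fingers, on their centre line; the grasp point (between the pads) lies 19 mm behind it (r.pinch_z is the distance from the TCP to the grasp point, in m); z points along the fingers, y is the line along which they close (so a half turn about z gives the same grasp; the last joint's range is limited). The gripper opens to 88 mm and grips with 3 to 60 N. Pads are 18 mm wide; open, the fingers measure 123 mm over their backs; the gripper's body (75 mm by 187 mm) begins 45 mm behind the grasp point.
Start: joints at [1.28, 0.689, -0.195, 1.565, 0.157, 0.902, -0.215], TCP at [0.199, -0.592, 0.239] pointing down, gripper open.
Joint ranges: [-3.01, 3.01], [-0.46, 2.08], [-1.47, 1.51], [0.13, 2.56], [-1, 4.14], [0.04, 2.09], [-2.66, 2.66]. Speed limits (rad/s): [2.57, 2.57, 3.14, 3.14, 3.14, 3.14, 3.14].

## Interface

Orientations are given as a unit quaternion [x, y, z, w].
In Python, from plant import r, cams gives the robot as it stands.
- The arm moves only by the shell command python3 -m pendant 'ROWS' [FORCE]. ROWS is JSON, a list of rows, each a list of 3 entries, a list of its own where there are three numbers: the closure, from -1 (fully open) to 1 (shut), then the shift along the tool's x, y, z in mm, then the turn, a rotation vector about the tool's x, y, z in degrees. A call has 1 to 8 rows; each row shifts and turns the commanded pose from where the row before left it, along the tool's axes as they then stand; what a row does not reach is not made up. A row lasts 1/8 s, in which the tool goes at most 62.5 mm and 10.7 degrees, less where a joint would pass 70% of its speed; a pose out of reach is approached as far as the arm can. A call with a gripper value outside its range is refused whole. The fingers move at their own pace and stop on an object; FORCE is the grip in N (left out, the last holds). Time passes only in rows, so rows that do not move let the fingers close. It gives the time, the measured TCP pose, the force, the opening and the grip force at its end, in the units of the state.
- r.get_state(): the state, without advancing time (a new reading comes with each control period).
- cams.snapshot(name): name is "scene" or "side" or "wrist"; returns a dict with "img" (400x640x3 uint8, red, green, blue), "camera_matrix" (3x3 intrinsics, pixels), "camera_from_world" (4x4, takes a point from world to camera coordinates); the wrist camera has in their place "tool_from_camera" (4x4, takes a point from camera to tool coordinates, whose origin is the TCP and whose axes are the flange's). Camera axes: x right, y up, looking along -z (the intrinsics and any distortion apply to the point x, -y, -z); pixel columns grow to the right and rows downward; lengths in m; the calibration is good to about 2 mm. The wrist camera is an equidistant fisheye: a pixel r from the principal point sees the ray r / f radians off the axis. A picture is of the moment at which its call begins: read the wrist's pose just before it. There is no depth.
- r.finish_job(): hands the job in; it is judged then, once.
The state is a dict: "clock": time; "q": joint angles; "qd": joint speeds; "joint_torque": joint torques, N m; "tool_pos": TCP position; "eef_rot": TCP orientation; "contact_force": force on the tool from outside, world axes, zero at the start; "moment": the same for the moment, N m; "opening": opening from 0.0 (shut) to 1.0 (fully open); "finger_force": force on a finger pad.
Only numpy, scipy, OpenCV 4.12 (cv2) and the standard library are available. Lean on these libraries where they do the work, as an engineer would, in place of code of your own. Each camera call takes 0.05 s, during which the arm holds its last target. There are 200 camera calls.

## Task

Switch on the plate of the two-plate cooker that the pot stands on: with the fingertips on its knurled rim, turn the dial in front of that plate clockwise until it clicks into the first setting, low, and stays there. Do not lift or shift anything on or around the cooker, and leave the other dial off.

Things in the scene. Friction and masses are not known exactly. Their poses are not given: they have to be found in the camera images.
- cooker: fixed white two-plate table cooker, 420 mm deep (x) by 580 mm wide (y), deck 50 mm above the worktop. Origin: centre of its underside, on the worktop; x to its back, y to its left, z up. Plates: dark discs 180 mm across, tops 60 mm above the worktop, centres at x +90, y +147 (left) and -147 mm (right). Dials: axes at x -135, y +140 (left) and -140 mm (right). Each dial has three raised marks on the deck, 60 to 74 mm from its axis: a dot (off), one bar (low), two bars (high)
- dial_left_top (a point): centre of the flat top of the left dial, on its upright axis: a black disc, 82 mm across plus 28 upright knurl ribs to 88 mm, 26 mm tall, its rim 54 to 80 mm above the worktop; too wide to pinch. A white raised bar 28 mm long on its top is the pointer. It turns about its axis, does not sink when pressed; the ribs give good friction (a steady 6 to 8 N of inward pressure on the rim is enough to carry it round)
- dial_right_top (a point): centre of the flat top of the right dial, on its upright axis: a black disc, 82 mm across plus 28 upright knurl ribs to 88 mm, 26 mm tall, its rim 54 to 80 mm above the worktop; too wide to pinch. A white raised bar 28 mm long on its top is the pointer. It turns about its axis, does not sink when pressed; the ribs give good friction (a steady 6 to 8 N of inward pressure on the rim is enough to carry it round)
- dial_left (a joint): setting of the left dial, rad: 0 off (pointer straight to the back, away from the robot's side of the cooker), 0.6 low, 1.2 high; grows clockwise seen from above. The dial belongs to the left plate, behind it. A spring detent holds it at each of the three settings and pulls it in from about half way (past 0.3 towards low, past 0.9 towards high); turning it over takes about 0.08 N m (2 N at the rim). It starts at off
- dial_right (a joint): setting of the right dial, rad: 0 off (pointer straight to the back, away from the robot's side of the cooker), 0.6 low, 1.2 high; grows clockwise seen from above. The dial belongs to the right plate, behind it. A spring detent holds it at each of the three settings and pulls it in from about half way (past 0.3 towards low, past 0.9 towards high); turning it over takes about 0.08 N m (2 N at the rim). It starts at off
- stock_pot: open steel pot, 245 mm across, 135 mm high, two side handles 305 mm over all, roughly along the cooker's y. Origin: centre of its underside. It stands on the left or the right plate
- pot_lid: the pot's steel lid, 245 mm across, 62 mm high with its black knob, lying on the other plate. Origin: centre of its underside
- salt_shaker: salt shaker, 44 mm across, 90 mm high, on the cooker's deck between the dials. Origin: centre of its underside
- juice_glass: glass of juice, 76 mm across, 95 mm high, on the worktop to the right of the cooker. Origin: centre of its underside
- pepper_mill: wooden pepper mill, 58 mm across, 150 mm high, on the worktop to the left of the cooker. Origin: centre of its underside

How it is judged:
By the outcome, as a careful person would: the job done as asked, in the order asked, and still so for the second after the job is handed in, with the robot touching nothing.
It also fails if it takes over 35 s, if anything falls off the work surface, if the arm or the gripper's body presses on something with over 40 N, if the wrist force passes 120 N, or if a joint passes its speed limit or range.

## Working session

There is one attempt and no reset: what is moved stays moved. The work goes in short steps, Python scripts to look and compute and a shell command to move; the robot and the scene stay as the last step left them, time stands still between calls to the robot, and variables do not carry over. Pictures are saved under pics/ and viewed, at most 10 in all, crops included, and the job is handed in when it is done.

```bash
mkdir -p pics; python3 - <<'E'
from plant import r,cams
import cv2,numpy as np
for n in("scene","side"):
    s=cams.snapshot(n); cv2.imwrite(f"pics/{n}0.png",s["img"][:,:,::-1]); print(n,s["camera_matrix"],np.round(s["camera_from_world"],3).tolist())
st=r.get_state();print({k:np.round(v,3).tolist() for k,v in st.items()})
E
ls
```

```text
scene [[373.42397371   0.         317.51479782]
 [  0.         373.42397371 196.72612339]
 [  0.           0.           1.        ]] [[-0.444, -0.896, 0.023, 0.266], [0.384, -0.167, 0.908, -0.277], [-0.809, 0.412, 0.418, -1.091], [0.0, 0.0, 0.0, 1.0]]
side [[462.11260514   0.         324.56293623]
 [  0.         462.11260514 191.3123486 ]
 [  0.           0.           1.        ]] [[-0.972, -0.235, 0.003, 0.557], [0.18, -0.734, 0.655, -0.173], [-0.152, 0.637, 0.755, -1.485], [0.0, 0.0, 0.0, 1.0]]
{'clock': 0.1, 'q': [1.28, 0.69, -0.195, 1.566, 0.157, 0.903, -0.215], 'qd': [0.0, -0.003, -0.002, -0.003, -0.001, -0.001, -0.001], 'joint_torque': [-0.003, -52.849, -1.271, -15.384, -0.052, 0.002, 0.0], 'tool_pos': [0.199, -0.592, 0.238], 'eef_rot': [0.987, 0.162, -0.0, -0.001], 'contact_force': [-0.36, -0.02, -0.195], 'moment': [-0.034, -0.052, -0.003], 'finger_force': 0.0, 'opening': 1.001}
pics
```

View pics/scene0.png

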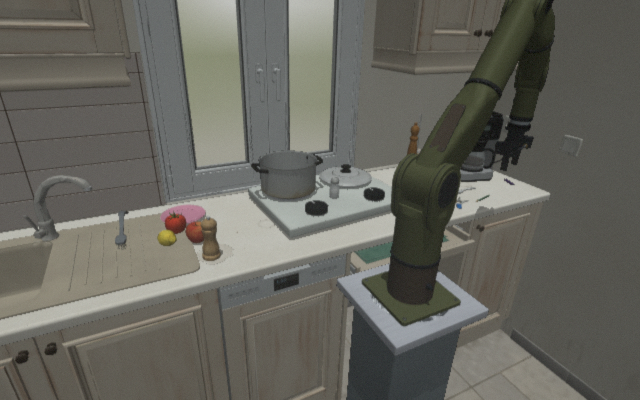

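View pics/side0.png

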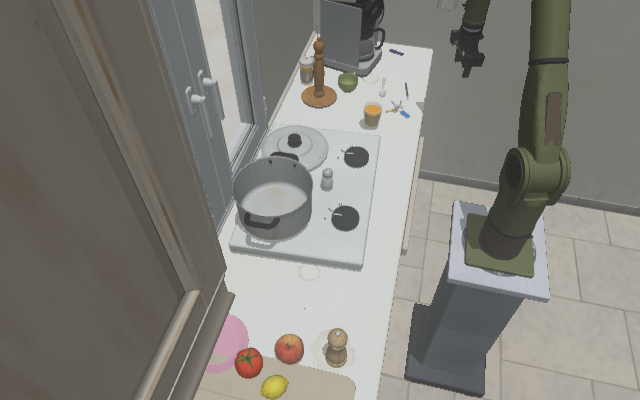

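The scene view shows the pot (288,175) on the left plate, with its dial in front at about (317,208) and the right dial at (374,194). In the side view the dials are at about (345,218) and (356,157), and the salt shaker is between them at (327,180).

```bash
cat > h.py <<'E'
import cv2,numpy as np
def ray(s,u,v):
    K=s["camera_matrix"];T=s["camera_from_world"]
    d=np.linalg.solve(K,[u,v,1]);d=np.array([d[0],-d[1],-d[2]])
    R=T[:3,:3];return -R.T@T[:3,3],R.T@d
def onz(s,u,v,z):
    c,d=ray(s,u,v);return c+d*(z-c[2])/d[2]
E
python3 - <<'E'
from plant import r,cams
from h import *
G={"scene":dict(L=(317,208),R=(374,194)),"side":dict(L=(345,218),R=(356,157))}
for n in G:
    s=cams.snapshot(n);g=s["img"].max(2)
    nb,lab,stt,cen=cv2.connectedComponentsWithStats((g<75).astype(np.uint8))
    for k,p in G[n].items():
        i=min((i for i in range(1,nb) if stt[i,4]>60),key=lambda i:np.hypot(*(cen[i]-p)))
        c=cv2.findContours((lab==i).astype(np.uint8),0,2)[0][0]
        h=cv2.convexHull(c)[:,0]
        x,y,w,hh=stt[i,:4]
        P=np.array([onz(s,a,b,.068) for a,b in h])
        print(n,k,stt[i],np.round(onz(s,x+w/2-.5,y+hh/2-.5,.068),3), 'extent',np.round(np.ptp(P,axis=0),3))
    im=cv2.resize(s["img"][130:270,230:430] if n=="scene" else s["img"][120:270,220:400],None,fx=4,fy=4,interpolation=2)
    cv2.imwrite(f"pics/{n}c.png",im[:600,:800,::-1])
E
```

```text
scene L [305 201  23  14 258] [0.483 0.066 0.068] extent [0.115 0.097 0.   ]
scene R [364 188  21  13 211] [ 0.499 -0.211  0.068] extent [0.115 0.106 0.   ]
side L [244 213  36  16 230] [0.746 0.134 0.068] extent [0.114 0.05  0.   ]
side R [288 134  13  13  82] [ 0.749 -0.249  0.068] extent [0.047 0.066 0.   ]
```

View pics/sidec.png

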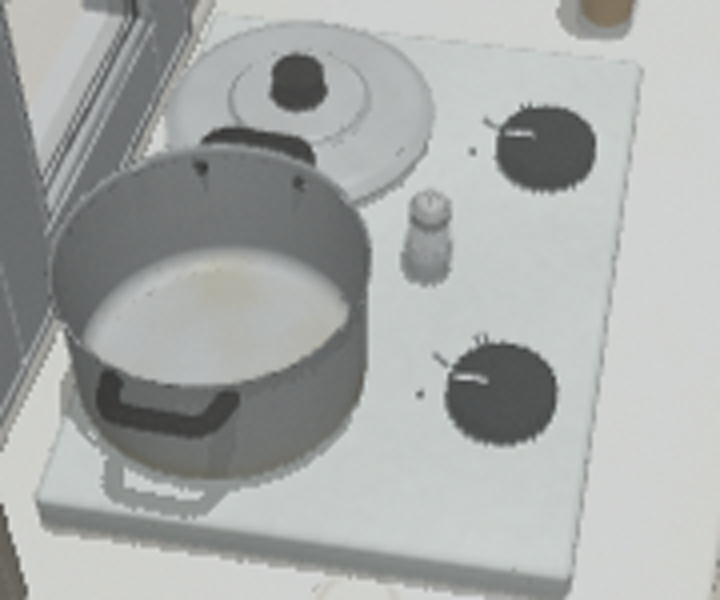

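The crop shows both pointers at their off dots. The left dial centre is at about crop (502,393), i.e. side (345.5,218), and the salt shaker base is at (428,270), i.e. side (327,187). I'll triangulate these.

```bash
python3 - <<'E'
from plant import r,cams
from h import *
G={"scene":dict(L=(317,208),R=(374,194)),"side":dict(L=(345,218),R=(356,157))}
rays={}
for n in G:
    s=cams.snapshot(n);g=s["img"].max(2)
    for k,(u,v) in G[n].items():
        m=np.zeros_like(g);m[v-16:v+17,u-20:u+20]=(g[v-16:v+17,u-20:u+20]<110)
        nb,lab,stt,cen=cv2.connectedComponentsWithStats(m)
        i=1+np.argmax(stt[1:,4]);x,y,w,h=stt[i,:4];c=(x+w/2-.5,y+h/2-.5)
        rays[n,k]=ray(s,*c);print(n,k,stt[i],c,np.round(onz(s,*c,.068),4))
    if n=="side":
        print("shaker base",onz(s,327,188,.05),"shaker top",onz(s,327.5,168.5,.14)); print("front corners",onz(s,220+570/4,120+578/4,.05),onz(s,220+638/4,120+65/4,.05))
        print("pot base near",onz(s,220+215/4,120+478/4,.06))
for k in "LR":
    (a,d),(b,e)=rays["scene",k],rays["side",k]
    t=np.linalg.lstsq(np.c_[d,-e],b-a,rcond=None)[0];p,q=a+d*t[0],b+e*t[1]
    print(k,np.round((p+q)/2,4),"gap",np.linalg.norm(p-q))
E
```

```text
scene L [305 200  23  16 302] (np.float64(316.0), np.float64(207.5)) [0.4825 0.0658 0.068 ]
scene R [364 188  21  14 239] (np.float64(374.0), np.float64(194.5)) [ 0.4943 -0.208   0.068 ]
side L [332 206  27  25 529] (np.float64(345.0), np.float64(218.0)) [0.4913 0.0612 0.068 ]
side R [344 147  25  21 394] (np.float64(356.0), np.float64(157.0)) [ 0.51   -0.2168  0.068 ]
shaker base [ 0.57989272 -0.06420448  0.05      ] shaker top [ 0.58025747 -0.07007222  0.14      ]
front corners [0.40663755 0.20613731 0.05      ] [ 0.44748343 -0.36508685  0.05      ]
pot base near [0.68825576 0.18900843 0.06      ]
L [0.4918 0.0599 0.0637] gap 0.003078441858196816
R [ 0.5112 -0.222   0.0599] gap 0.003995329344961127
```

```bash
python3 -m pendant '[[1,[0,0,0],[0,0,9.3]],[1,[0,0,0],[0,0,9.3]],[1,[40,-47,0],[0,0,0]],[1,[40,-47,0],[0,0,0]],[1,[40,-47,0],[0,0,0]],[1,[40,-47,0],[0,0,0]],[1,[40,-47,0],[0,0,0]],[1,[40,-47,0],[0,0,0]]]' 20; python3 -m pendant '[[1,[0,-55,0],[0,0,0]],[1,[0,-55,0],[0,0,0]],[1,[-5,-55,0],[0,0,0]],[1,[-10,-55,0],[0,0,0]],[1,[-10,-55,0],[0,0,0]],[1,[-10,-50,0],[0,0,0]],[1,[0,0,0],[0,0,0]]]'
```

```text
clock: 1.3
tool_pos: [0.4407, -0.3087, 0.2389]
eef_rot: [1.0, 0.0, 0.0, 0.0]
contact_force: [1.7, -0.3, 0.7]
opening: 0.117
finger_force: 0.0
clock: 2.17
tool_pos: [0.4038, 0.0188, 0.2389]
eef_rot: [1.0, 0.005, 0.0, -0.001]
contact_force: [0.7, -0.3, 0.0]
opening: 0.001
finger_force: 0.0
```

```bash
python3 -m pendant '[[1,[0,-30,30],[0,0,0]],[1,[0,0,45],[0,0,0]],[1,[0,0,45],[0,0,0]],[1,[0,0,0],[0,0,0]]]'; python3 - <<'E'
from plant import r,cams
from h import *
st=r.get_state();s=cams.snapshot("wrist");print(st["tool_pos"],st["eef_rot"]);print(s["camera_matrix"],np.round(s["tool_from_camera"],3).tolist())
cv2.imwrite("pics/w1.png",s["img"][:,:,::-1])
E
```

```text
clock: 2.68
tool_pos: [0.403, 0.0434, 0.1166]
eef_rot: [1.0, -0.001, -0.003, 0.001]
contact_force: [0.0, 0.0, -0.4]
opening: 0.005
finger_force: 0.0
[0.40295273 0.0433632  0.11663203] [ 9.99994706e-01 -6.15859643e-04 -3.04537015e-03  9.66667918e-04]
[[309.70691629   0.         322.30934592]
 [  0.         309.70691629 199.53208179]
 [  0.           0.           1.        ]] [[0.0, 0.95, 0.313, 0.081], [1.0, 0.0, -0.001, -0.001], [-0.001, 0.313, -0.95, -0.146], [0.0, 0.0, 0.0, 1.0]]
```

View pics/w1.png

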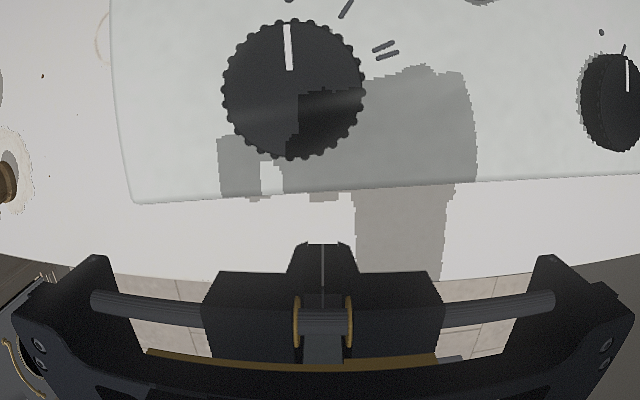

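The wrist view shows the left dial at (293,89), pointer straight back at off, with the closed fingertips at (322,243). I'll check the dial centre by ray.

```bash
cat >> h.py <<'E'
def wpt(s,st,u,v,z):
    from scipy.spatial.transform import Rotation as Ro
    K=s["camera_matrix"];x,y=(u-K[0,2])/K[0,0],(v-K[1,2])/K[1,1];t=np.hypot(x,y)
    k=np.sin(t)/t;d=np.array([x*k,-y*k,-np.cos(t)]);T=s["tool_from_camera"]
    R=Ro.from_quat(st["eef_rot"]).as_matrix()
    c=np.array(st["tool_pos"])+R@T[:3,3];d=R@T[:3,:3]@d
    return c+d*(z-c[2])/d[2]
E
python3 - <<'E'
from plant import r,cams
from h import *
st=r.get_state();s=cams.snapshot("wrist")
P=[wpt(s,st,*p,.08) for p in((222,92),(365,90),(292,18),(291,160))]
print(np.round(P,4)); print(wpt(s,st,289,22,.082),wpt(s,st,290,70,.082))
E
```

```text
[[0.4928 0.1051 0.08  ]
 [0.492  0.0197 0.08  ]
 [0.536  0.0623 0.08  ]
 [0.4497 0.0637 0.08  ]]
[0.53295427 0.06384273 0.082     ] [0.50368657 0.0632713  0.082     ]
```

```bash
python3 -m pendant '[[1,[0,-5,27],[0,0,0]],[1,[0,0,26],[0,0,0]],[1,[0,0,0],[0,0,0]],[1,[14,0,0],[0,0,0]],[1,[14,0,0],[0,0,0]],[1,[0,0,0],[0,0,0]],[1,[0,0,0],[0,0,0]]]';  python3 -m pendant '[[1,[3,0,0],[0,0,0]],[1,[0,0,0],[0,0,0]]]'
```

```text
clock: 3.65
tool_pos: [0.4375, 0.0501, 0.0718]
eef_rot: [1.0, -0.0, -0.004, 0.001]
contact_force: [-0.1, -0.2, 0.8]
opening: 0.001
finger_force: 0.3
clock: 3.9
tool_pos: [0.438, 0.0499, 0.0709]
eef_rot: [1.0, 0.0, -0.007, 0.001]
contact_force: [-4.8, -0.1, 4.5]
opening: 0.003
finger_force: 2.5
```

```bash
python3 -m pendant '[[1,[0,0,0],[0,0,0]],[1,[0,0,0],[0,0,0]]]'; python3 -m pendant '[[1,[1,0,0],[0,0,0]],[1,[0,0,0],[0,0,0]]]'
```

```text
clock: 4.15
tool_pos: [0.438, 0.0498, 0.0707]
eef_rot: [1.0, 0.0, -0.007, 0.001]
contact_force: [-5.5, -0.2, 4.9]
opening: 0.002
finger_force: 2.7
clock: 4.4
tool_pos: [0.4381, 0.0498, 0.0707]
eef_rot: [1.0, 0.001, -0.008, 0.001]
contact_force: [-6.9, -0.2, 6.0]
opening: 0.004
finger_force: 3.4
```

```bash
python3 -m pendant '[[1,[0,0,-1.5],[0,0,0]],[1,[0,0,-1.5],[0,0,0]],[1,[0,0,0],[0,0,0]]]'; python3 -m pendant '[[1,[1,-2,0],[0,0,0]],[1,[0,-2,0],[0,0,0]],[1,[0,-2,0],[0,0,0]],[1,[0,0,0],[0,0,0]]]'
```

```text
clock: 4.78
tool_pos: [0.4387, 0.0496, 0.0731]
eef_rot: [1.0, 0.0, -0.008, 0.001]
contact_force: [-5.6, 0.1, -3.5]
opening: 0.004
finger_force: 2.8
clock: 5.28
tool_pos: [0.4391, 0.0552, 0.073]
eef_rot: [1.0, 0.0, -0.008, 0.002]
contact_force: [-6.8, -1.1, -2.3]
opening: 0.008
finger_force: 3.2
```

```bash
python3 -m pendant '[[1,[0.5,-2,0.5],[0,0,0]],[1,[0,-2,0.5],[0,0,0]],[1,[0,-2,0],[0,0,0]],[1,[0,0,0],[0,0,0]]]'; python3 -m pendant '[[1,[0.5,-2,0],[0,0,0]],[1,[0,-2,0],[0,0,0]],[1,[0,0,0],[0,0,0]]]'; python3 - <<'E'
from plant import r,cams
from h import *
st=r.get_state();s=cams.snapshot("wrist")
cv2.imwrite("pics/w2.png",s["img"][:,:,::-1])
E
```

```text
clock: 5.78
tool_pos: [0.4394, 0.0615, 0.0724]
eef_rot: [1.0, 0.0, -0.008, 0.002]
contact_force: [-7.1, -0.3, 4.0]
opening: 0.006
finger_force: 3.5
clock: 6.15
tool_pos: [0.4393, 0.0652, 0.0723]
eef_rot: [1.0, 0.0, -0.009, 0.002]
contact_force: [-8.9, -0.3, 3.4]
opening: 0.005
finger_force: 3.3
```

View pics/w2.png

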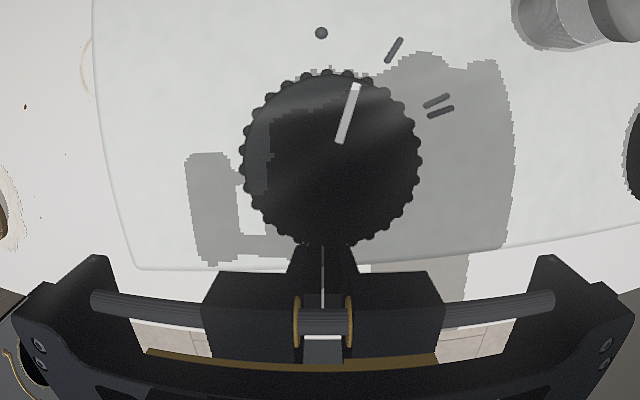

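The dial follows: the pointer now leans from (340,143) to (357,84), about 0.3 rad, towards the single bar at (394,50). I'll continue about 11 mm.

```bash
python3 -m pendant '[[1,[0,-2,0],[0,0,0]],[1,[0,-2,0],[0,0,0]],[1,[0,-2,0],[0,0,0]],[1,[0,0,0],[0,0,0]]]'; python3 -m pendant '[[1,[0,-2,0],[0,0,0]],[1,[0,-2,0],[0,0,0]],[1,[0,-1,0],[0,0,0]],[1,[0,0,0],[0,0,0]]]'; python3 -m pendant '[[1,[-3,0,0],[0,0,0]],[1,[-6,0,-2],[0,0,0]],[1,[-10,0,-15],[0,0,0]],[1,[0,0,-30],[0,0,0]],[1,[0,0,0],[0,0,0]],[1,[0,0,0],[0,0,0]]]'; python3 - <<'E'
from plant import r,cams
from h import *
st=r.get_state();s=cams.snapshot("wrist")
cv2.imwrite("pics/w3.png",s["img"][:,:,::-1])
E
```

```text
clock: 6.7
tool_pos: [0.4392, 0.0717, 0.0722]
eef_rot: [1.0, 0.0, -0.009, 0.002]
contact_force: [-8.4, -0.4, 2.2]
opening: 0.003
finger_force: 3.2
clock: 7.2
tool_pos: [0.4399, 0.0761, 0.0722]
eef_rot: [1.0, -0.0, -0.008, 0.002]
contact_force: [-7.1, -1.2, -0.4]
opening: 0.006
finger_force: 4.0
clock: 7.95
tool_pos: [0.4253, 0.0777, 0.1201]
eef_rot: [1.0, 0.0, -0.004, 0.0]
contact_force: [-0.1, -0.1, -0.1]
opening: 0.006
finger_force: 0.0
```

View pics/w3.png

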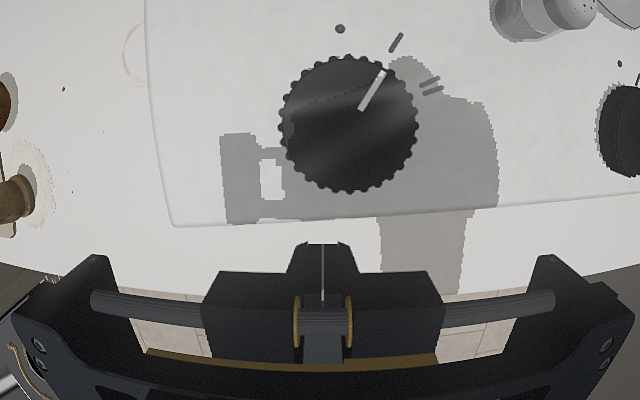

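The pointer, (361,110) to (385,72), aims at the single bar at (396,43). The dial sits at low, the gripper is clear and nothing else has moved.

```bash
python3 -c "
from plant import r
print(r.finish_job())"
```

```text
the job is handed in; nothing more can be done
None
```

The pot stands on the left plate, so I turned the left dial clockwise to low, where it stayed after the fingers let go; the job was handed in about 8 s in, with the right dial untouched and nothing else moved.

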